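Load the sample cell and click it into the light beam

ROBOT

A 6-joint arm with a two-finger parallel gripper is mounted at the origin on the work surface. World frame = base frame: x ahead of the robot, y to its left, z up, the work surface at z = 0. Lengths are in mm, angles in rad, forces in N, time in s.
With the tool pointing down it reaches from about 325 to 850 mm from the base axis. Payload 15.5 kg.
Tool frame: the origin (TCP) lies on the centre line of the jaws, within the pads' length; the fingertips stand 14 mm ahead of it and the grasp point (between the pads) lies 5 mm behind it (finger_overhang is the distance from the TCP to the fingertips, in mm); z points along the fingers, y is the direction in which the jaws open and shut (so a half turn about z gives the same grasp; the last joint's range is limited). The gripper opens to 91 mm and grips with 3 to 60 N. Pads are 32 mm wide; open, the fingers measure 118 mm over their backs; the gripper's body (76 mm by 178 mm) begins 60 mm behind the grasp point.
Start: joints at [1.159, 0.494, 1.345, -0, 1.302, -0.096], TCP at [194.7, 593.901, 227.915] pointing down, gripper open.
Joint ranges: [-2.91, 2.91], [-0.82, 2.16], [0.22, 2.67], [-1.22, 4.37], [0.12, 2.79], [-3.08, 3.08]. Speed limits (rad/s): [1.89, 1.89, 2.57, 3.01, 3.01, 3.01].

INTERFACE

Orientations are given as a rotation vector (axis times angle).
In Python, from rig import * gives the robot as it stands.
- The arm moves only by the tool carry_out, never from a script. Its argument "deltas" is one flat list of numbers, 5 for each row, row after row: the shift along the tool's x, y, z in mm, then the turn about the tool's z in degrees, then the finger opening in mm, from 0 to 91.2. In form: [tx, ty, tz, spin, grip, tx, ty, tz, spin, grip, ...]. A call has 1 to 10 rows; each row is the pose to reach, as a shift and turn from the pose commanded when the call began, along the tool's axes at that moment; what a row does not reach only later rows make up. A row lasts 1/8 s, in which the tool goes at most 62.5 mm and 10.7 degrees, less where a joint would pass 70% of its speed; a pose out of reach is approached as far as the arm can. A call with a gripper value outside its range is refused whole. The fingers move at their own pace and stop on an object; "force" is the grip in N (left out, the last holds). Time passes only in rows, so rows that repeat a pose let the fingers close. It gives the time, the measured TCP pose, the force and the opening at its end, in the units of the state.
- get_state(): the state, without advancing time (a new reading comes with each control period).
- grab_frame(name): name is "scene" or "top"; returns a dict with "img" (400x640x3 uint8, red, green, blue), "z_map" (400x640 float32, mm along the optical axis (not along the pixel's ray), 0 where there is no reading), "fx", "fy", "cx", "cy" (pixels), "world_from_camera" (4x4, takes a point from camera to world coordinates). Camera axes: x right, y down, z forward; pixel columns grow to the right and rows downward; lengths in mm; the calibration is good to about 2 mm. A picture is of the moment at which its call begins.
- finish_job(): hands the job in, once; it reports no verdict.
Trained networks look in the newest picture that a camera, given by its name, has taken for a name from the list of things; names that differ only in an ending like _2 or _b are one class to them, and where a whole thing is asked for, a point or a joint stands for the part that bears it (a point fixed in the world has none). Each returns a list of dicts, best first, with "conf" (0 to 1); they miss things now and then, are a little off and sometimes report something else, mostly with a low value. They report only what shows in the picture. A call takes as long as a camera call.
- spot_in(target, camera): "position" ([x, y, z] in mm, in world coordinates, good to about 4 mm: the middle of the surface that is visible of it).
The state is a dict: "time_s": time; "joint_positions": joint angles; "joint_velocities": joint speeds; "joint_torque": joint torques, N m; "eef_pos": TCP position; "tool_rot": TCP orientation; "force": force on the tool from outside, world axes, zero at the start; "ft_torque": the same for the moment, N m; "grip_width": opening from 0.0 (shut) to 1.0 (fully open).
Only numpy, scipy, OpenCV 4.12 (cv2) and the standard library are available. Lean on these libraries where they do the work, as an engineer would, in place of code of your own. Each camera call takes 0.05 s, during which the arm holds its last target.

TASK

Take the stoppered cuvette out of the rack and set it fully down in the free place of the spectrophotometer's sliding cell changer. Then draw the changer's rod out by its knob until the ball click brings that cuvette into the light beam, and keep hold of the knob there for the reading: finish while holding it, with the ball resting in that notch. Leave the other cuvettes and the things on the bench where they are.

Things in the scene. Friction and masses are not known exactly. Their poses are not given: they have to be found in the camera images.
- spectro: Bench spectrophotometer, white, fixed: x -125..105 mm, y -120..225, 130 high; front towards its +x (away from the robot). Origin: on the bench below the crossing of light beam and changer rod; x runs out of the front along the rod, y along the beam. Open compartment in its top: x -88..93, y -75..75, floor 45 mm up, its front wall only 100 mm high.
- beam (a point): Middle of the light beam, 77 mm above the bench, where it crosses the rod's axis. The beam runs along the spectrophotometer's y between two black ports, 20 mm thick, that stick in from the compartment's side walls and end 41 mm either side of this point.
- changer: Sliding cell changer on a rail in the compartment: aluminium block 92 x 26 mm, top 92 mm above the bench, four cell places in a row at x 33, 11, -11 (free), -33 mm, a notch for each. Origin: below the block's centre, 54 mm above the bench; axes as the spectrophotometer's. Pulled by the knob along +x. The free place starts 12 to 40 mm short (-x) of the beam, the stop is 26 mm beyond it.
- ball: Steel ball, 10 mm, of the spring plunger beside the changer, in line with the beam. It drops into a notch of the changer's side bar; it draws the changer in from about 3 mm either side and takes about 7 N to leave a notch. Between notches the rod slides with about 1 N. Origin: ball centre, 58 mm above the bench.
- free_well (a point): Centre of the mouth of the changer's one free place, third from the knob; moves with the changer, axes as the spectrophotometer's. Mouth 92 mm above the bench; well 14.5 mm square, chamfered, 30 mm deep. Neighbours 22 mm away along x: a black block (knob side) and an open cuvette, 12.5 mm square, 15 mm above the block; one more cuvette nearest the knob.
- knob (a point): Black knob on the end of the changer's rod, in front of the low front wall: cylinder 20 mm thick, 24 mm long along the rod. This point: its centre, 75 mm above the bench, 165 mm from the changer's origin along x. Its inner end is 11 mm off the front wall with the changer right in. Can be pinched from above, across the rod.
- rack: White cuvette rack, 130 x 70 x 34 mm, fixed. Origin: centre of its underside, x along its length. Two rows of four square holes 14.5 mm wide, 28 mm deep (hole floor 6 mm above the bench), at x -45, -15, 15, 45 and y 16 or -16. The three cuvettes stand in the y = 16 row, at least 30 mm apart; the other row is empty.
- sample: The stoppered cuvette, clear glass, about 20 g: 12.5 mm square, 45 mm high, plus a round white stopper 12.4 mm thick, 9 mm high (54 mm in all). Origin: centre of its underside, z up, sides along x and y. Starts in the rack, 26 mm standing above the rack's top, in a row with the two open ones in any order.
- open_a: Open cuvette without stopper, clear glass, 12.5 mm square, 45 mm high, in the rack. Origin: centre of its underside. Not to be moved.
- open_b: A second open cuvette, the same, in the rack. Not to be moved.
- bottle: Amber reagent bottle with a black cap, 68 mm thick, 130 mm high. Origin: centre of its underside. Bystander.
- beaker: Glass beaker, 66 mm wide, 85 mm high. Origin: centre of its underside. Bystander.
- case: Closed cuvette case, grey and black, 60 x 110 x 28 mm. Origin: centre of its underside. Bystander.

How it is judged (in metres and radians):
On the way, in this order (a step that is already met when the one before it is completed fails the run):
1. the stoppered cuvette stands fully down in the changer's free place, let go (z of sample in the frame of free_well below -0.027 m and horizontal distance between sample and free_well below 0.004 m and angle between sample's own z axis and vertical below 0.12 rad and contact force between the fingers and sample below 0.1 N), for 0.2 s.
2. the knob is held with the changer at rest in the notch of that place (x of free_well in the frame of beam between -0.0017 and 0.0017 m and linear speed of changer below 0.005 m/s and contact force between the fingers and changer above 2 N and distance between the grasp point and knob below 0.035 m), for 0.3 s.
At the end, for the whole second after the job is handed in: The stoppered cuvette is fully down (within 3 mm) in the free place and not touched; the changer stands at rest within 1.7 mm of that place's notch, so the cuvette is in the beam; the fingers still hold the knob (over 2 N) (all of step 1 and all of step 2); the arm keeps its last pose, push and grip.
It fails at once if an open cuvette is moved from its place in the rack (20 mm) (distance of any of open_a, open_b from where it was at the start of the episode above 0.02 m).
It fails at once if the bottle, the beaker or the cuvette case is pushed away (30 mm) (distance of any of bottle, beaker, case from where it was at the start of the episode above 0.03 m).
It also fails if it takes over 58 s, if anything falls off the work surface, if the arm or the gripper's body presses on something with over 40 N, if the wrist force passes 120 N, or if a joint passes its speed limit or range.

## Working session

There is one attempt and no reset: what is moved stays moved. The work goes in short steps, Python scripts to look and compute and a tool call to move; the robot and the scene stay as the last step left them, time stands still between calls to the robot, and variables do not carry over. Pictures are saved under pics/ and viewed, and the job is handed in when it is done.

Besides the shell and the picture viewer there is one more tool, called after "Call:" as a command line: name --argument value ..., lists and objects as JSON in quotes. carry_out: Moves the arm, as the interface text tells. Its arguments: {"type":"object","properties":{"deltas":{"type":"array"},"force":{"type":"number"}},"required":["deltas"]}

```bash
ls; mkdir -p pics; python3 - <<'E'
from rig import *
import cv2,numpy as np
s=get_state();print({k:np.round(v,3) for k,v in s.items()})
for n in("scene","top"):
    f=grab_frame(n);cv2.imwrite(f"pics/{n}0.png",f["img"][:,:,::-1]);np.savez(f"{n}0.npz",**f)
    print(n,f["fx"],f["cx"],f["cy"],np.round(f["world_from_camera"],3).tolist())
    for t in["spectro","changer","free_well","knob","rack","sample","open_a","bottle","beaker","case","ball"]:
        try:print(t,[(np.round(d["position"]).tolist(),round(d["conf"],2)) for d in spot_in(t,n)][:4])
        except Exception as e:print(t,e)
print(get_state()["time_s"])
E
```

```text
pics
{'time_s': np.float64(0.0), 'joint_positions': array([ 1.159,  0.494,  1.346, -0.   ,  1.302, -0.095]), 'joint_velocities': array([-0.   , -0.002,  0.   , -0.   , -0.   ,  0.   ]), 'joint_torque': array([ 2.0000e-03, -8.7882e+01, -3.8186e+01,  7.1000e-02,  5.3000e-02,
       -0.0000e+00]), 'eef_pos': array([194.555, 593.562, 227.352]), 'tool_rot': array([-4.960e-01, -3.102e+00,  2.000e-03]), 'force': array([ 0.   ,  0.205, -1.311]), 'ft_torque': array([-0.026,  0.02 , -0.046]), 'grip_width': np.float64(1.0)}
scene 494.2834128182651 322.3965559276144 202.59736246318295 [[-0.81, 0.383, -0.444, 1075.454], [0.586, 0.548, -0.597, 729.031], [0.015, -0.744, -0.668, 855.663], [0.0, 0.0, 0.0, 1.0]]
spectro [([544.0, 128.0, 110.0], 0.81)]
changer [([533.0, 21.0, 87.0], 0.86)]
free_well [([524.0, 24.0, 84.0], 0.66)]
knob [([528.0, 18.0, 78.0], 0.92)]
rack [([500.0, -287.0, 31.0], 0.91)]
sample [([438.0, -296.0, 50.0], 0.52)]
open_a [([472.0, -284.0, 51.0], 0.39)]
bottle [([688.0, -333.0, 72.0], 0.78), ([524.0, 22.0, 81.0], 0.15)]
beaker [([642.0, 423.0, 51.0], 0.58), ([687.0, -333.0, 74.0], 0.45)]
case [([735.0, -174.0, 29.0], 0.9)]
ball [([525.0, 25.0, 83.0], 0.32)]
top 415.5047196114104 325.6671387562504 200.65637689382106 [[0.037, -0.979, 0.201, 401.072], [-0.999, -0.036, 0.009, 15.256], [-0.001, -0.202, -0.979, 1050.981], [0.0, 0.0, 0.0, 1.0]]
spectro [([521.0, 74.0, 129.0], 0.6)]
changer [([524.0, 14.0, 87.0], 0.86)]
free_well [([525.0, 12.0, 83.0], 0.71), ([519.0, 74.0, 130.0], 0.69)]
knob [([522.0, 12.0, 86.0], 0.7)]
rack [([488.0, -304.0, 33.0], 0.68)]
sample []
open_a [([466.0, -293.0, 44.0], 0.38), ([530.0, -278.0, 46.0], 0.37)]
bottle [([673.0, -339.0, 86.0], 0.74)]
beaker [([647.0, 435.0, 53.0], 0.81)]
case [([726.0, -183.0, 33.0], 0.9)]
ball [([517.0, 69.0, 131.0], 0.32)]
1.2
```

View pics/scene0.png

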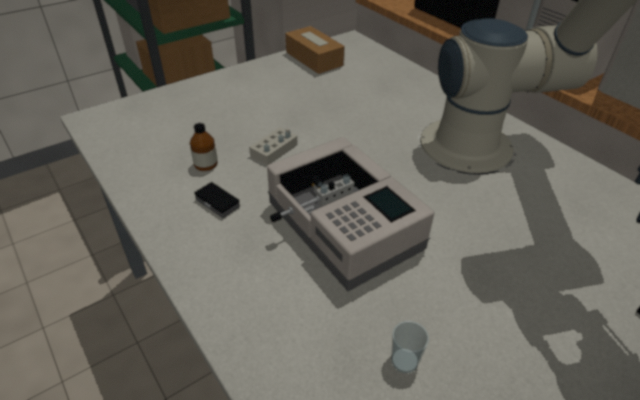

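View pics/top0.png

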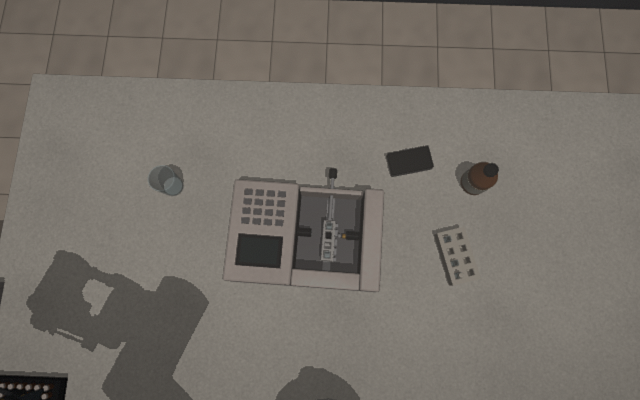

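```bash
python3 - <<'E'
import cv2
a=cv2.imread("pics/scene0.png");b=cv2.imread("pics/top0.png")
print(a.shape)
E
```

```text
(400, 640, 3)
```

The scene view shows the rack at about (275,146), the spectrophotometer at (350,205) and the knob at (277,216). In the top view the rack is at (455,255), the block at (330,240) and the knob at (331,174). I'll enlarge these areas next.

```bash
python3 - <<'E'
import cv2,numpy as np
def crop(n,x0,y0,w,h,k):
    a=cv2.imread(f"pics/{n}0.png")[y0:y0+h,x0:x0+w]
    a=np.clip(255*(a/255.)**0.6,0,255).astype(np.uint8)
    return cv2.resize(a,None,fx=k,fy=k,interpolation=cv2.INTER_CUBIC)
A=np.hstack([crop("top",425,215,65,80,6),crop("scene",235,115,68,80,6)]);cv2.imwrite("pics/rackz.png",A);print(A.shape)
A=np.hstack([crop("top",290,160,80,110,5),crop("scene",265,140,80,110,5)]);cv2.imwrite("pics/specz.png",A);print(A.shape)
E
```

```text
(480, 798, 3)
(550, 800, 3)
```

View pics/rackz.png

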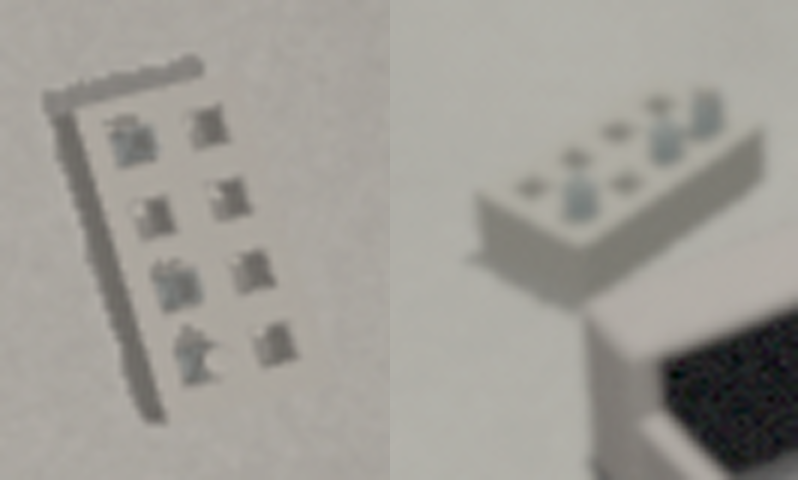

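View pics/specz.png

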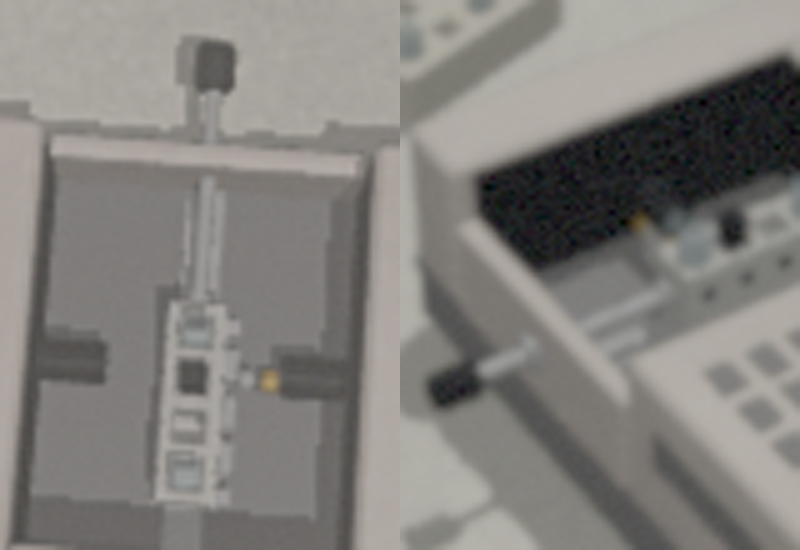

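```bash
cat > h.py <<'E'
import numpy as np,cv2
def load(n,tag="0"):
    return dict(np.load(f"{n}{tag}.npz"))
def cloud(f):
    z=f["z_map"];v,u=np.mgrid[:z.shape[0],:z.shape[1]]
    P=np.stack([(u-f["cx"])*z/f["fx"],(v-f["cy"])*z/f["fy"],z],-1)
    W=f["world_from_camera"];Q=P@W[:3,:3].T+W[:3,3];Q[z==0]=np.nan;return Q
def onplane(f,u,v,h):
    W=f["world_from_camera"];d=W[:3,:3]@np.array([(u-f["cx"])/f["fx"],(v-f["cy"])/f["fy"],1]);o=W[:3,3]
    return o+d*(h-o[2])/d[2]
def proj(f,p):
    W=f["world_from_camera"];c=W[:3,:3].T@(np.array(p)-W[:3,3]);return c[0]/c[2]*f["fx"]+f["cx"],c[1]/c[2]*f["fy"]+f["cy"]
E
python3 - <<'E'
from h import *
for n in("top","scene"):
    f=load(n);Q=cloud(f)
    x,y,z=Q[...,0],Q[...,1],Q[...,2]
    m=(x>380)&(x<600)&(y>-390)&(y<-200)&(z>29)&(z<39)
    r=cv2.minAreaRect(Q[m][:,:2].astype(np.float32));print(n,"rack",r,np.nanmedian(z[m]))
    print(" box",np.round(cv2.boxPoints(r)).tolist())
    m2=(x>380)&(x<600)&(y>-390)&(y<-200)&(z>45)&(z<70);print(" tall",np.round(Q[m2]).tolist()[:60])
    m=(x>330)&(x<760)&(y>-200)&(y<330)&(z>124)&(z<136)
    r=cv2.minAreaRect(Q[m][:,:2].astype(np.float32));print(n,"spec",r,np.nanmedian(z[m]))
    print(" box",np.round(cv2.boxPoints(r)).tolist())
    m=(x>640)&(x<760)&(y>-50)&(y<100)&(z>55)&(z<92);print(" knob",np.nanmin(Q[m],0),np.nanmax(Q[m],0),m.sum())
E
```

```text
top rack ((486.8162841796875, -302.72979736328125), (129.72900390625, 71.15802001953125), 15.77297592163086) 35.1346016291335
 box [[415.0, -286.0], [434.0, -355.0], [559.0, -319.0], [540.0, -251.0]]
 tall [[533.0, -279.0, 52.0], [530.0, -268.0, 56.0], [530.0, -272.0, 51.0], [531.0, -278.0, 46.0], [530.0, -279.0, 53.0], [528.0, -268.0, 47.0], [528.0, -270.0, 50.0], [528.0, -279.0, 53.0], [526.0, -268.0, 48.0], [525.0, -269.0, 53.0], [526.0, -279.0, 50.0], [526.0, -281.0, 51.0], [523.0, -269.0, 53.0], [524.0, -281.0, 46.0], [523.0, -281.0, 52.0], [521.0, -270.0, 50.0], [521.0, -276.0, 54.0], [521.0, -278.0, 54.0], [522.0, -283.0, 46.0], [519.0, -271.0, 45.0], [519.0, -273.0, 46.0], [473.0, -287.0, 52.0], [473.0, -289.0, 53.0], [474.0, -292.0, 51.0], [474.0, -296.0, 45.0], [471.0, -283.0, 49.0], [471.0, -285.0, 50.0], [472.0, -296.0, 45.0], [471.0, -296.0, 53.0], [469.0, -285.0, 50.0], [469.0, -296.0, 46.0], [469.0, -297.0, 52.0], [467.0, -284.0, 46.0], [466.0, -285.0, 52.0], [467.0, -297.0, 50.0], [464.0, -288.0, 50.0], [465.0, -297.0, 50.0], [464.0, -298.0, 53.0], [462.0, -286.0, 45.
[... 1966 characters left out ...]
, -290.0, 49.0], [475.0, -287.0, 50.0], [475.0, -281.0, 53.0], [469.0, -285.0, 49.0], [465.0, -286.0, 47.0], [477.0, -289.0, 46.0], [473.0, -285.0, 47.0], [524.0, -282.0, 52.0], [529.0, -280.0, 51.0], [528.0, -276.0, 54.0], [523.0, -279.0, 49.0], [522.0, -275.0, 51.0], [531.0, -282.0, 48.0], [529.0, -280.0, 48.0], [526.0, -279.0, 47.0], [522.0, -275.0, 48.0], [519.0, -275.0, 47.0], [533.0, -278.0, 48.0]]
scene spec ((516.4450073242188, 68.04644775390625), (348.256103515625, 232.08486938476562), 87.8425064086914) 130.20167156283412
 box [[394.0, -102.0], [626.0, -110.0], [639.0, 238.0], [407.0, 246.0]]
 knob [640.13743272   1.82371369  69.85622197] [685.29614781  22.35239043  86.47698437] 120
```

```bash
cat > ov.py <<'E'
from h import *
import sys
def M(o,yaw): 
    c,s=np.cos(yaw),np.sin(yaw)
    return lambda p:np.array([o[0]+c*p[0]-s*p[1],o[1]+s*p[0]+c*p[1],p[2]])
def sq(T,x,y,z,a,b): return [T((x+i*a,y+j*b,z)) for i,j in((-1,-1),(1,-1),(1,1),(-1,1))]
def draw(img,f,poly,x0,y0,k,col):
    pts=np.array([proj(f,p) for p in poly]);pts=((pts-[x0,y0]+0.5)*k-0.5)
    cv2.polylines(img,[np.round(pts*8).astype(int)],True,col,1,cv2.LINE_AA,3)
def crop(f,x0,y0,w,h,k):
    a=f["img"][y0:y0+h,x0:x0+w,::-1]
    a=np.clip(255*(a/255.)**0.55,0,255).astype(np.uint8)
    return np.ascontiguousarray(cv2.resize(a,None,fx=k,fy=k,interpolation=cv2.INTER_CUBIC))
def spec(o,yaw,s,name,tag="0"):
    """s: changer x in spectro frame"""
    T=M(o,yaw);out=[]
    for n,b in(("top",(304,165,52,95)),("scene",(265,160,100,76))):
        f=load(n,tag);k=6 if n=="top" else 4.8;k=6 if n=="top" else 4.8
        im=crop(f,*b,k)
        for cx in(33,11,-11,-33):draw(im,f,sq(T,s+cx,0,92,7.25,7.25),b[0],b[1],k,(0,0,255))
        draw(im,f,sq(T,s,0,92,46,13),b[0],b[1],k,(0,255,0))
        draw(im,f,sq(T,s+165,0,75,12,10),b[0],b[1],k,(255,0,0))
        draw(im,f,[T(p) for p in((-88,-75,130),(-88,75,130),(93,75,100),(93,-75,100))],b[0],b[1],k,(0,255,255))
        im=cv2.copyMakeBorder(im,0,600-im.shape[0] if im.shape[0]<600 else 0,0,0,cv2.BORDER_CONSTANT)[:600];out.append(im)
    A=np.hstack(out)[:,:800];cv2.imwrite(name,A)
E
python3 - <<'E'
from ov import *
for n,u,v in(("top",327.4,245.4),("scene",339.4,184.4)):
    print(onplane(load(n),u,v,92))
f=load("top");print(onplane(f,333,168.4,80),onplane(f,333,178.4,80))
spec((523.5,15.1),np.radians(-2.1),-13,"pics/ov1.png")
E
```

```text
[493.10546209  15.68105685  92.        ]
[495.59955159  17.2519618   92.        ]
[681.10381488   8.94090186  80.        ] [656.08955621   8.09311196  80.        ]
```

View pics/ov1.png

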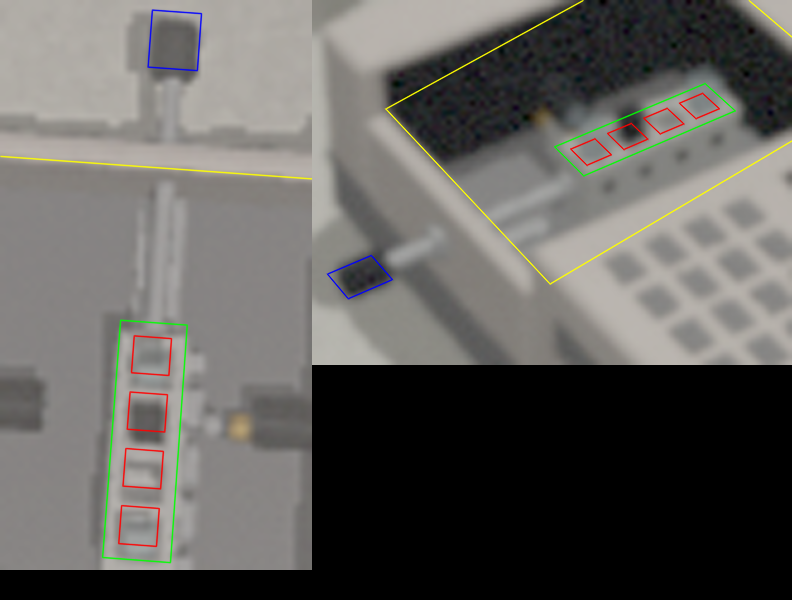

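```bash
cat >> h.py <<'E'
from scipy.spatial.transform import Rotation as Ro
def tool(st,p,jawdeg,):
    """delta in tool axes from measured pose to world point p with jaw dir angle"""
    R=Ro.from_rotvec(st["tool_rot"]).as_matrix();d=R.T@(np.array(p)-st["eef_pos"])
    a=np.degrees(np.arctan2(R[1,1],R[0,1]));da=(jawdeg-a+90)%180-90
    return d,a,-da  # tool z down -> spin sign flips
E
python3 - <<'E'
from rig import *
from h import *
s=get_state();R=Ro.from_rotvec(s["tool_rot"]).as_matrix();print(R.round(3))
d,a,sp=tool(s,(440.5,-299,130),105.7);print(d.round(1),a,sp,s["joint_positions"])
E
```

```text
[[-0.95   0.312  0.   ]
 [ 0.312  0.95  -0.   ]
 [-0.    -0.    -1.   ]]
[-511.7 -771.9   97.9] 71.84865606825863 -33.85134393174137 [ 1.15847354e+00  4.93600150e-01  1.34551674e+00 -3.22125775e-05
  1.30248675e+00 -9.55135301e-02]
```

Call:
carry_out --deltas '[-30,-45,0,0,60,-511.7,-771.9,0,-33.9,40,-511.7,-771.9,0,-33.9,40,-511.7,-771.9,0,-33.9,40,-511.7,-771.9,0,-33.9,40,-511.7,-771.9,0,-33.9,40,-511.7,-771.9,0,-33.9,40,-511.7,-771.9,0,-33.9,40,-511.7,-771.9,0,-33.9,40,-511.7,-771.9,0,-33.9,40]' --force 15

```text
time_s: 2.45
eef_pos: [353.4, 22.2, 228.4]
tool_rot: [-0.43, 3.111, -0.0]
force: [1.9, -0.3, 0.2]
grip_width: 0.435
```

```bash
python3 - <<'E'
from rig import *
from h import *
s=get_state()
d,a,sp=tool(s,(440.5,-299,110),105.7);print(d.round(1),a,sp,s["joint_positions"].round(2))
E
```

```text
[   3.5 -332.7  118.5] 105.75461279153359 0.05461279153358589 [-0.11  0.11  1.95  0.    1.09 -1.95]
```

Call:
carry_out --deltas '[3.5,-332.7,60,0,40,3.5,-332.7,60,0,40,3.5,-332.7,90,0,40,3.5,-332.7,118.5,0,40,3.5,-332.7,118.5,0,40,3.5,-332.7,118.5,0,40,3.5,-332.7,118.5,0,40,3.5,-332.7,118.5,0,40]'

```text
time_s: 3.45
eef_pos: [439.6, -296.6, 109.6]
tool_rot: [0.43, -3.112, -0.001]
force: [-0.3, 0.8, 0.6]
grip_width: 0.436
```

```bash
python3 - <<'E'
from rig import *
from h import *
s=get_state();print(s["eef_pos"],s["tool_rot"],s["grip_width"])
from ov import crop
o=[]
for n,b in(("top",(420,205,80,90)),("scene",(220,90,80,90))):
    f=grab_frame(n);np.savez(f"{n}1.npz",**f)
    o.append(crop(f,*b,5));
    t=s["eef_pos"]+[0,0,-14];p=proj(f,t);cv2.circle(o[-1],(int((p[0]-b[0])*5),int((p[1]-b[1])*5)),4,(0,0,255),1)
cv2.imwrite("pics/g1.png",np.hstack(o))
E
```

```text
[ 439.63734917 -296.56774016  109.58056315] [ 4.29968105e-01 -3.11167388e+00 -9.15216115e-04] 0.4355792375868194
```

View pics/g1.png

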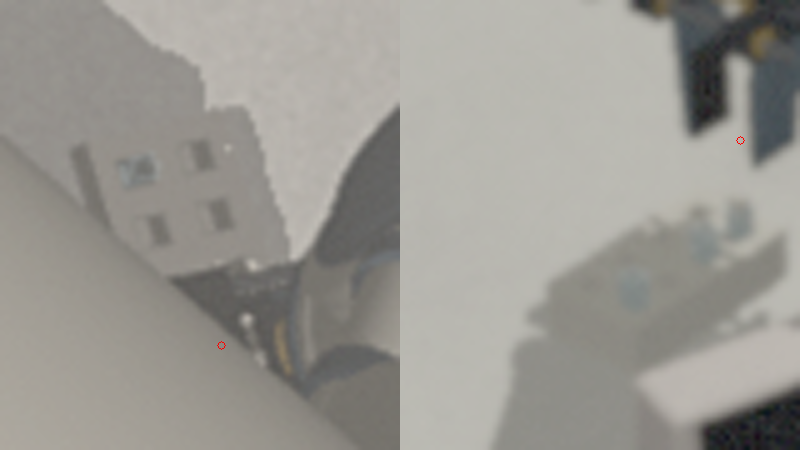

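Call:
carry_out --deltas '[0,0,20,0,40,0,0,40,0,40,0,0,40,0,40]'

```text
time_s: 3.92
eef_pos: [439.5, -295.9, 69.3]
tool_rot: [0.432, -3.111, -0.002]
force: [-0.6, -0.3, -0.6]
grip_width: 0.436
```

```bash
python3 - <<'E'
from rig import *
from h import *
s=get_state();print(s["eef_pos"],s["tool_rot"],s["force"])
from ov import crop
o=[]
for n,b in(("scene",(250,80,60,60)),):
    f=grab_frame(n);np.savez(f"{n}1.npz",**f)
    im=crop(f,*b,9)
    for t in((440.5,-299,60),(440.5,-299,34)):
      p=proj(f,t);cv2.circle(im,(int((p[0]-b[0]+.5)*9),int((p[1]-b[1]+.5)*9)),4,(0,0,255),1)
cv2.imwrite("pics/g2.png",im)
E
```

```text
[ 439.48784408 -295.89705627   69.26880294] [ 4.31717960e-01 -3.11071714e+00 -1.91747741e-03] [-0.59358713 -0.3353178  -0.5640742 ]
```

View pics/g2.png

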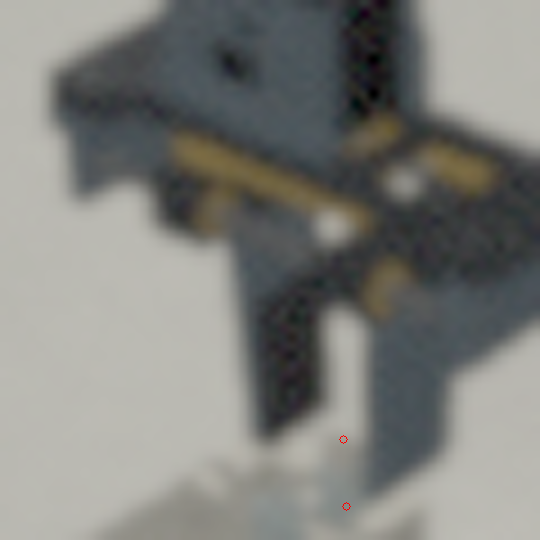

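```bash
python3 - <<'E'
from rig import *
from h import *
s=get_state();print(tool(s,(440.5,-299,51.5),105.7))
E
```

```text
(array([ 0.09931966, -2.72357163, 18.46703791]), np.float64(105.79478006783164), np.float64(0.0947800678316355))
```

Call:
carry_out --deltas '[0,-2.7,0,0,30,0,-2.7,18.5,0,30,0,-2.7,18.5,0,8,0,-2.7,18.5,0,8,0,-2.7,18.5,0,8]' --force 15

```text
time_s: 4.6
eef_pos: [441.0, -300.0, 51.7]
tool_rot: [-0.43, 3.111, -0.001]
force: [-0.5, -0.6, 3.0]
grip_width: 0.136
```

Call:
carry_out --deltas '[0,0,0,0,8,0,0,-15,0,8,0,0,-40,0,8,0,0,-80,0,8,0,0,-150,0,8,0,0,-150,0,8]'

```text
time_s: 5.35
eef_pos: [442.1, -300.9, 206.0]
tool_rot: [-0.43, 3.107, -0.009]
force: [-0.1, -0.2, -1.0]
grip_width: 0.134
```

```bash
python3 - <<'E'
from rig import *
from h import *
s=get_state();print(s["eef_pos"],s["tool_rot"],s["grip_width"],s["force"],s["joint_positions"].round(2))
from ov import crop
f=grab_frame("scene");np.savez(f"scene2.npz",**f)
p=proj(f,s["eef_pos"]);b=(int(p[0])-40,int(p[1])-30,80,75)
cv2.imwrite("pics/g3.png",crop(f,*b,8))
yaw=-2.1
print(tool(s,(497,16,210),yaw+90))
E
```

```text
[ 442.10279124 -300.86311474  206.03421051] [-0.42990335  3.10715592 -0.00864762] 0.13385374382246465 [-0.07090294 -0.24229822 -1.01533004] [-0.71  0.39  1.6  -0.    1.14 -2.55]
(array([-138.88809003,  290.02569027,   -5.18284962]), np.float64(105.7540566134649), np.float64(17.85405661346489))
```

View pics/g3.png

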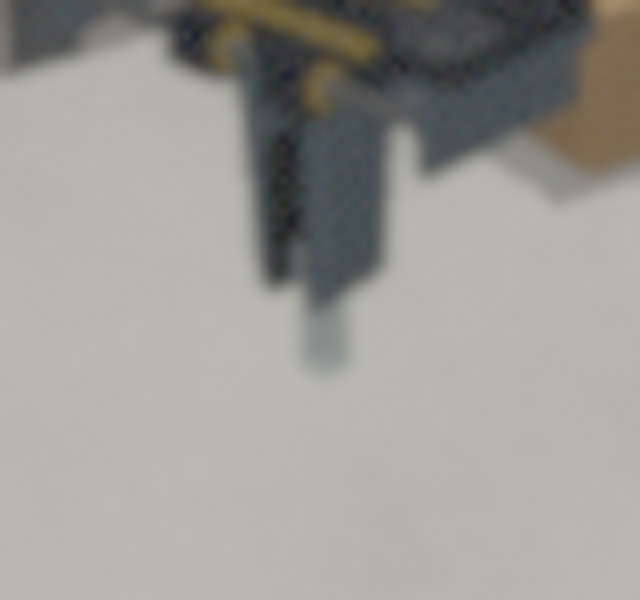

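Call:
carry_out --deltas '[-20,42,-5,9,8,-138.9,290,-5,17.9,8,-138.9,290,-5,17.9,8,-138.9,290,-5,17.9,8,-138.9,290,-5,17.9,8,-138.9,290,-5,17.9,8,-138.9,290,-5,17.9,8,-138.9,290,-5,17.9,8,-138.9,290,-5,17.9,8]'

```text
time_s: 6.52
eef_pos: [495.4, 16.1, 205.9]
tool_rot: [-0.061, -3.141, 0.0]
force: [-0.2, 0.0, -0.6]
grip_width: 0.133
```

```bash
cat > look.py <<'E'
from rig import *
from h import *
from ov import crop
import sys
tag=sys.argv[1]
s=get_state();print(s["time_s"],s["eef_pos"].round(2),s["tool_rot"].round(4),s["grip_width"].round(3),s["force"].round(2))
o=[]
for n,b in(("top",(290,180,75,90)),("scene",(285,110,80,90))):
    f=grab_frame(n);np.savez(f"{n}{tag}.npz",**f);o.append(crop(f,*b,5))
cv2.imwrite(f"pics/l{tag}.png",np.hstack(o))
R=Ro.from_rotvec(s["tool_rot"]).as_matrix();print(R.round(3).tolist())
print(tool(s,(497,16,210),87.9))
E
python3 look.py 3
```

```text
Traceback (most recent call last):
  File "look.py", line 6, in <module>
    s=get_state();print(s["time_s"],s["eef_pos"].round(2),s["tool_rot"].round(4),s["grip_width"].round(3),s["force"].round(2))
                                                                                 ^^^^^^^^^^^^^^^^^^^^^
AttributeError: 'float' object has no attribute 'round'
```

```bash
sed -i 's/s\["grip_width"\].round(3)/round(s["grip_width"],3)/' look.py; python3 look.py 3
```

```text
6.525 [495.4   16.14 205.85] [-6.1100e-02 -3.1406e+00  2.0000e-04] 0.133 [-0.22  0.   -0.58]
[[-0.999, 0.039, -0.0], [0.039, 0.999, -0.0], [0.0, -0.0, -1.0]]
(array([-1.59964201, -0.07796936, -4.15012571]), np.float64(87.77069269630526), np.float64(-0.12930730369474475))
```

View pics/l3.png

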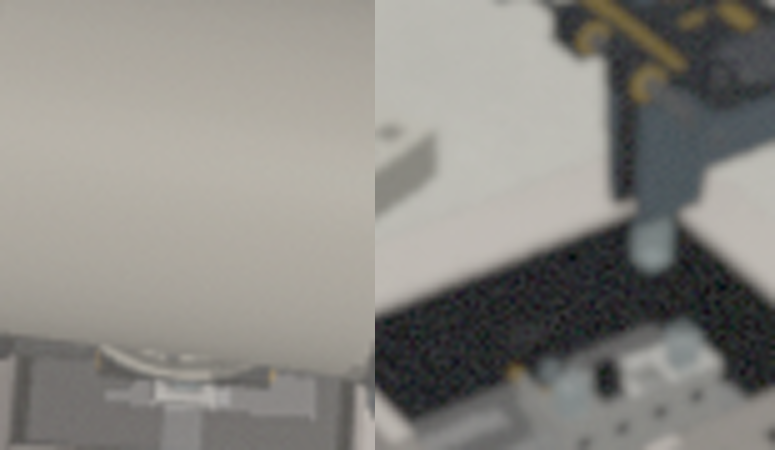

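```bash
cat > ov2.py <<'E'
from ov import *
def box(im,f,b,k,c,h,z0,z1,yaw,col):
    T=M(c,yaw)
    draw(im,f,sq(T,0,0,z0,h,h),b[0],b[1],k,col);draw(im,f,sq(T,0,0,z1,h,h),b[0],b[1],k,col)
E
python3 - <<'E'
from ov2 import *
f=load("scene","3");yaw=np.radians(-2.1)
ims=[]
b=(398,135,40,38);b=(400,140,40,30)
b=(405,143,28,28)
b=(400-0,140,30,30)
for off in(0,):
    pass
# sample crop: picture px = 285+ (x-375)/5
b=(330,148,30,30);k=13
for dx in(-3,0,3,6):
    im=crop(f,*b,k);box(im,f,b,k,(495.4+dx,16.14),6.25,160.1,177,yaw,(0,0,255));ims.append(im)
A=np.vstack([np.hstack(ims[:2]),np.hstack(ims[2:])]);print(A.shape)
A=cv2.resize(A,None,fx=.75,fy=.75,interpolation=cv2.INTER_AREA)
cv2.imwrite("pics/s3.png",A)
E
```

```text
(780, 780, 3)
```

View pics/s3.png

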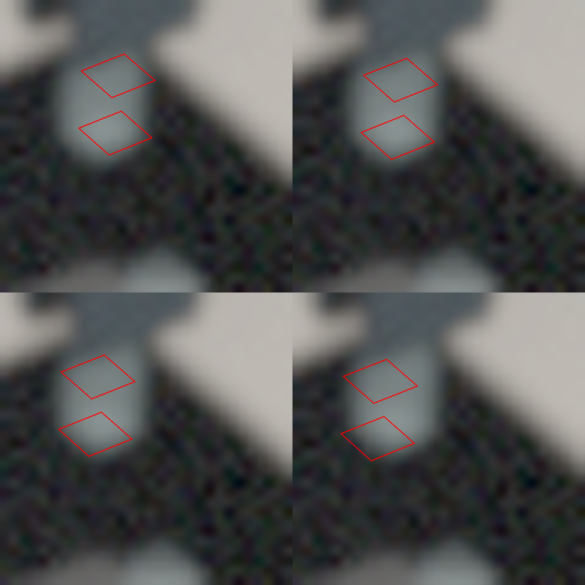

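```bash
python3 - <<'E'
from ov2 import *
f=load("scene","0");yaw=np.radians(-2.1)
ims=[];b=(308,168,48,40);k=8.3
for (x,y) in((494,16),(496,16),(498,16),(496,18)):
    im=crop(f,*b,k);T=M((x,y),yaw)
    for c in(44,22,0,-22): draw(im,f,sq(T,c,0,92,7.25,7.25),b[0],b[1],k,(0,0,255))
    draw(im,f,sq(T,11,0,92,46,13),b[0],b[1],k,(0,255,0))
    for c in(44,-22): draw(im,f,sq(T,c,0,107,6.25,6.25),b[0],b[1],k,(255,255,0))
    cv2.putText(im,f"{x},{y}",(5,20),0,.6,(0,255,255));ims.append(im)
A=np.vstack([np.hstack(ims[:2]),np.hstack(ims[2:])]);print(A.shape)
cv2.imwrite("pics/w0.png",A[:,:800])
E
```

```text
(664, 796, 3)
```

View pics/w0.png

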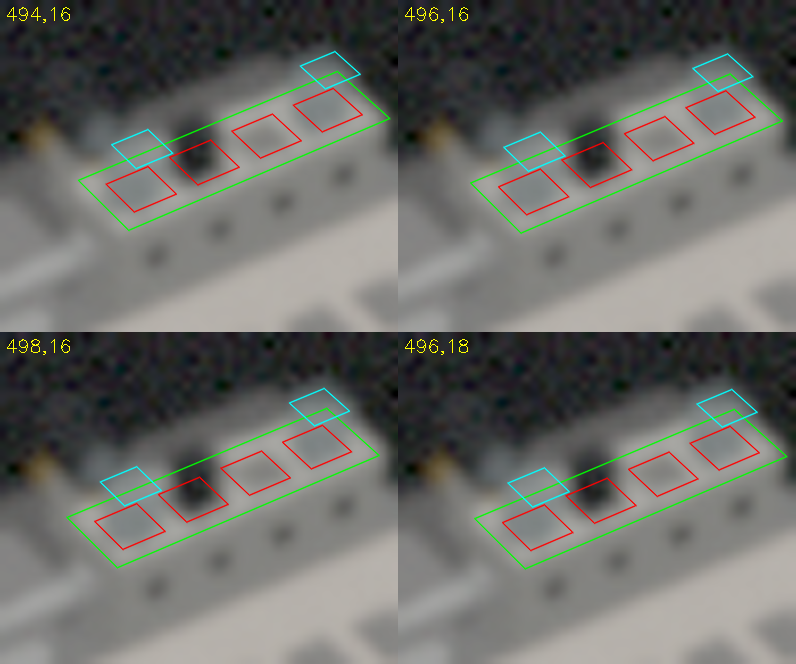

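```bash
python3 - <<'E'
from ov2 import *
from scipy.ndimage import map_coordinates,gaussian_filter
yaw=np.radians(-2.1)
for n,tag in(("scene","0"),("scene","3"),("top","0")):
    f=load(n,tag);g=gaussian_filter(f["img"].astype(float).mean(2),.7)
    gm=np.hypot(*np.gradient(g)); gm=np.minimum(gm,25)
    best=[]
    for x in np.arange(488,502.1,.5):
        for y in np.arange(10,22.1,.5):
            T=M((x,y),yaw);pts=[]
            polys=[sq(T,0,0,92,7.25,7.25)]
            B=sq(T,11,0,92,46,13)
            for P in polys+[B]:
                for i in range(4):
                    a,c=P[i],P[(i+1)%4];m=int(np.linalg.norm(c-a))
                    pts+= [a+(c-a)*t for t in np.linspace(0,1,m)]
            uv=np.array([proj(f,p) for p in pts])
            best.append((map_coordinates(gm,[uv[:,1],uv[:,0]],order=1).mean(),x,y))
    best.sort(reverse=True);print(n,tag,[tuple(np.round(q,2).tolist()) for q in best[:8]])
f=load("scene","0");b=(312,170,44,34);k=18
im=cv2.resize(f["img"][b[1]:b[1]+b[3],b[0]:b[0]+b[2],::-1],None,fx=k,fy=k,interpolation=cv2.INTER_CUBIC)
im=np.ascontiguousarray(np.clip((im.astype(float)-20)*1.9,0,255).astype(np.uint8))
T=M((495.3,16.5),yaw)
draw(im,f,sq(T,0,0,92,7.25,7.25),b[0],b[1],k,(0,0,255));draw(im,f,sq(T,11,0,92,46,13),b[0],b[1],k,(0,255,0))
cv2.imwrite("pics/w1.png",im[:600,:800])
E
```

```text
scene 0 [(12.7, 490.5, 10.0), (12.69, 491.0, 10.0), (12.67, 490.0, 10.0), (12.66, 491.5, 10.0), (12.62, 492.0, 10.0), (12.6, 489.5, 10.0), (12.57, 492.5, 10.0), (12.53, 493.0, 10.0)]
scene 3 [(11.6, 490.5, 10.0), (11.59, 491.0, 10.0), (11.57, 490.0, 10.0), (11.56, 491.5, 10.0), (11.52, 492.0, 10.0), (11.51, 489.5, 10.0), (11.5, 490.5, 10.5), (11.5, 491.0, 10.5)]
top 0 [(13.33, 494.0, 16.0), (13.32, 494.5, 16.0), (13.26, 494.0, 15.5), (13.25, 494.5, 15.5), (13.2, 493.5, 16.0), (13.16, 495.0, 16.0), (13.13, 493.5, 15.5), (13.1, 495.0, 15.5)]
```

View pics/w1.png

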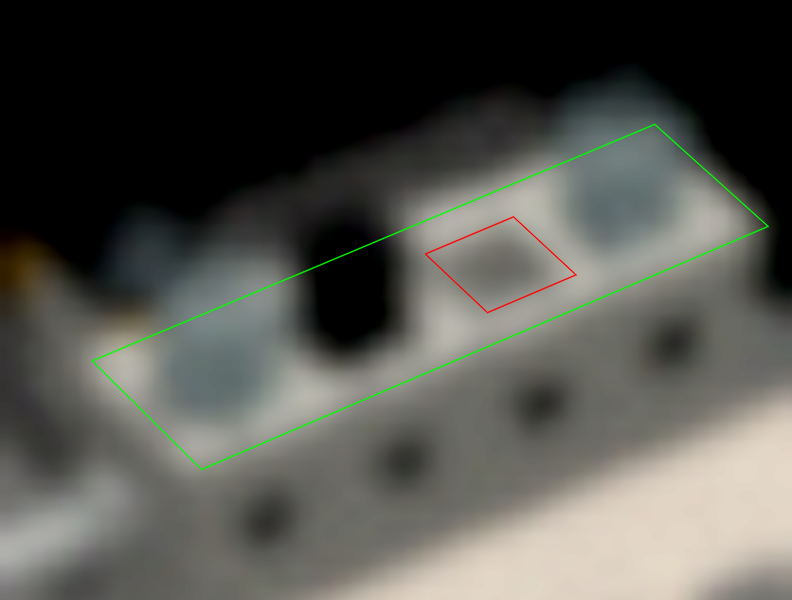

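Call:
carry_out --deltas '[0,0,30,0,8,0,0,60,0,8,0,0,60,0,8,0,0,60,0,8]'

```text
time_s: 7.12
eef_pos: [496.1, 16.8, 146.9]
tool_rot: [0.06, 3.14, -0.0]
force: [0.1, -0.8, -0.4]
grip_width: 0.134
```

```bash
python3 look.py 4; python3 - <<'E'
from ov2 import *
from rig import *
s=get_state();p=s["eef_pos"];bz=p[2]-14-31.7
f=load("scene","4");yaw=np.radians(-2.1);b=(312,150,44,48);k=12.5
im=crop(f,*b,k);im0=im.copy()
box(im,f,b,k,p[:2],6.25,bz,bz+25,yaw,(0,0,255))
T=M((495.5,16.3),yaw);draw(im,f,sq(T,0,0,92,7.25,7.25),b[0],b[1],k,(0,255,0))
draw(im,f,sq(T,11,0,92,46,13),b[0],b[1],k,(0,255,0))
cv2.imwrite("pics/s4.png",im);print(bz)
E
```

```text
7.125 [496.07  16.82 146.87] [ 5.9700e-02  3.1403e+00 -1.0000e-04] 0.134 [ 0.08 -0.78 -0.37]
[[-0.999, 0.038, 0.001], [0.038, 0.999, -0.0], [-0.001, -0.0, -1.0]]
(array([ -1.00096205,  -0.78469295, -63.1285485 ]), np.float64(87.82336666244606), np.float64(-0.07663333755394319))
101.43787982508009
```

View pics/s4.png

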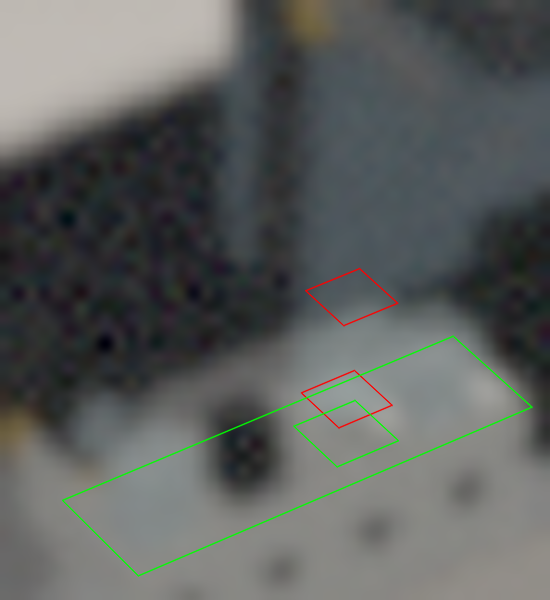

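Call:
carry_out --deltas '[0.4,-0.4,6,0,8,0.4,-0.4,11,0,8,0.4,-0.4,16,0,8,0.4,-0.4,16,0,8]'

```text
time_s: 7.72
eef_pos: [495.1, 16.8, 129.6]
tool_rot: [-0.059, -3.141, -0.0]
force: [0.9, 0.8, -0.2]
grip_width: 0.135
```

Call:
carry_out --deltas '[0,0,4,0,8,0,0,6,0,8,0,0,6,0,8]'

```text
time_s: 8.1
eef_pos: [495.2, 16.7, 123.9]
tool_rot: [-0.059, -3.141, -0.0]
force: [-0.5, -0.3, -0.6]
grip_width: 0.14
```

```bash
python3 look.py 5; python3 - <<'E'
from ov2 import *
from rig import *
s=get_state();p=s["eef_pos"];bz=p[2]-14-31.7
f=load("scene","5");yaw=np.radians(-2.1);b=(312,150,44,48);k=12.5
im=crop(f,*b,k)
cv2.imwrite("pics/s5.png",im);print(bz)
E
```

```text
8.1 [495.18  16.75 123.87] [-0.059  -3.1408 -0.    ] 0.14 [-0.5  -0.34 -0.65]
[[-0.999, 0.038, -0.0], [0.038, 0.999, 0.0], [0.0, 0.0, -1.0]]
(array([ -1.82675238,  -0.67909082, -86.1298151 ]), np.float64(87.84885567776155), np.float64(-0.05114432223845711))
78.33422722831146
```

View pics/s5.png

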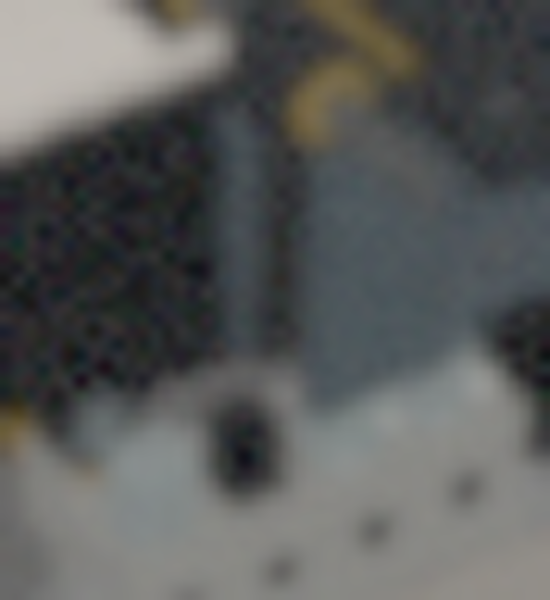

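Call:
carry_out --deltas '[0,0,0,0,18,0,0,0,0,30,0,0,0,0,30,0,0,-20,0,30,0,0,-60,0,30,0,0,-90,0,30,0,0,-90,0,30]'

```text
time_s: 9.07
eef_pos: [496.4, 16.7, 216.0]
tool_rot: [0.059, 3.137, -0.0]
force: [-0.6, 0.0, -0.7]
grip_width: 0.328
```

```bash
python3 look.py 6; python3 - <<'E'
from ov2 import *
f=load("scene","6");yaw=np.radians(-2.1);b=(312,150,44,48);k=12.5
im=crop(f,*b,k);im2=im.copy()
for z in(92,107,116):box(im2,f,b,k,(495.5,16.3),6.25,z,z,yaw,(0,0,255))
cv2.imwrite("pics/s6.png",np.hstack([im,im2])[:,:1100])
E
python3 -c "
import cv2;a=cv2.imread('pics/s6.png');cv2.imwrite('pics/s6.png',cv2.resize(a,None,fx=.72,fy=.72))"
```

```text
9.075 [496.36  16.66 215.99] [ 5.880e-02  3.137e+00 -5.000e-04] 0.328 [-0.6   0.02 -0.67]
[[-0.999, 0.037, 0.004], [0.037, 0.999, -0.0], [-0.004, -0.0, -1.0]]
(array([-0.64184163, -0.63409976,  5.98881734]), np.float64(87.85204279394137), np.float64(-0.04795720605864062))
```

View pics/s6.png

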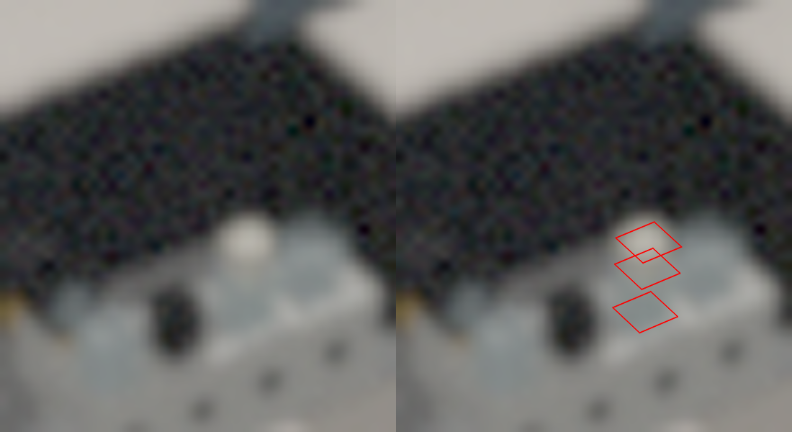

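```bash
python3 - <<'E'
from ov2 import *
f=load("scene","6");Q=cloud(f);g=f["img"].astype(float)
m=np.zeros(Q.shape[:2],bool);m[170:182,334:347]=1
m&=(g.mean(2)>95)
for v,u in np.argwhere(m): print(u,v,Q[v,u].round(1),g[v,u])
E
```

```text
338 175 [496.5  11.4 117.6] [102.  99.  90.]
339 175 [493.3  11.2 116. ] [115. 112. 102.]
340 175 [492.3  13.8 117.2] [109. 107.  97.]
337 176 [500.8  13.1 117.7] [102.  99.  90.]
338 176 [494.6   9.1 112.1] [126. 122. 111.]
339 176 [494.5  12.9 114.6] [136. 133. 122.]
340 176 [493.2  15.1 115.5] [131. 127. 117.]
341 176 [490.6  15.6 114.6] [111. 109.  99.]
337 177 [499.   11.  112.4] [106. 103.  94.]
338 177 [499.6  15.5 115.6] [127. 124. 113.]
339 177 [498.3  17.7 116.5] [135. 131. 121.]
340 177 [496.4  19.1 116.6] [130. 126. 115.]
341 177 [493.2  18.9 114.9] [116. 112. 103.]
338 178 [499.7  15.8 112.8] [113. 109. 100.]
339 178 [499.9  19.9 115.6] [117. 114. 104.]
340 178 [498.1  21.4 115.9] [114. 111. 101.]
341 178 [494.6  20.9 113.9] [103. 100.  93.]
339 179 [499.8  19.9 112.6] [101. 100.  91.]
```

```bash
python3 - <<'E'
from rig import *
from h import *
s=get_state();print(tool(s,(672,9.9,200),87.9))
from ov2 import *
f=load("scene","6");b=(255,190,50,45);k=11;im=crop(f,*b,k);im2=im.copy();T=M((671.6,9.9),np.radians(-2.1))
for x in(-12,12):draw(im2,f,[T((x,10*np.cos(t),75+10*np.sin(t))) for t in np.linspace(0,6.28,20)],b[0],b[1],k,(0,0,255))
A=np.hstack([im,im2]);cv2.imwrite("pics/k6.png",cv2.resize(A,None,fx=.72,fy=.72))
E
```

```text
(array([-177.07211529,   -0.23733862,   13.8333468 ]), np.float64(87.85051617531028), np.float64(-0.04948382468973023))
```

View pics/k6.png

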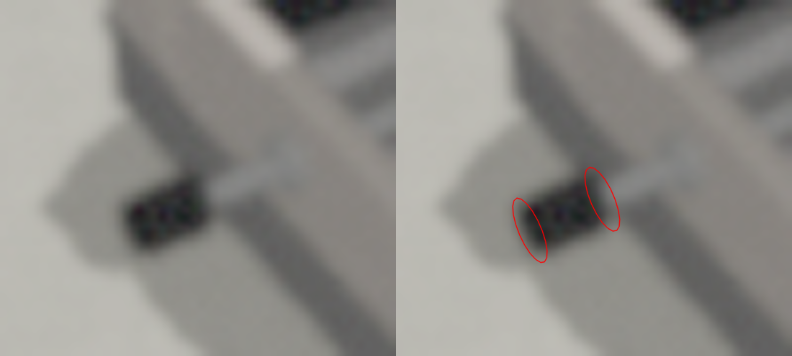

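The knob appears where predicted, its drawn outline within 1 px.

Call:
carry_out --deltas '[-40,0,0,0,45,-177,0,0,0,45,-177,0,0,0,45,-177,0,0,0,45,-177,0,60,0,45,-177,0,100,0,45,-177,0,115,0,45,-177,0,115,0,45]'

```text
time_s: 10.18
eef_pos: [671.5, 10.1, 98.5]
tool_rot: [-0.059, -3.139, -0.0]
force: [-0.1, 0.5, 0.6]
grip_width: 0.5
```

```bash
python3 - <<'E'
from rig import *
from h import *
s=get_state();print(s["eef_pos"],s["force"],tool(s,(672,9.9,82),87.9))
from ov2 import *
f=grab_frame("scene");b=(240,160,70,70);im=crop(f,*b,8);cv2.imwrite("pics/k7.png",im)
E
```

```text
[671.50753178  10.1247724   98.46398845] [-0.08760259  0.48401306  0.60177077] (array([-0.52862274, -0.20681044, 16.46310271]), np.float64(87.84746192077749), np.float64(-0.052538079222514966))
```

View pics/k7.png

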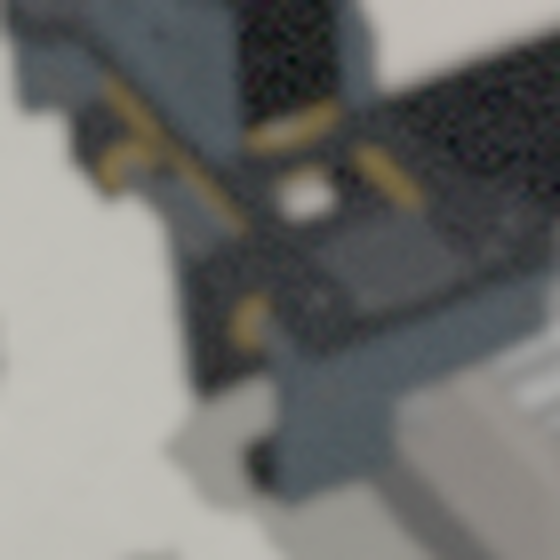

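Call:
carry_out --deltas '[0,0,10,0,45,0,0,18,0,45,0,0,18,0,15,0,0,18,0,15,0,0,18,0,15]' --force 25

```text
time_s: 10.85
eef_pos: [672.3, 10.2, 81.3]
tool_rot: [0.059, 3.14, 0.0]
force: [1.1, 3.1, 0.5]
grip_width: 0.208
```

```bash
python3 look.py 8;python3 - <<'E'
from rig import *
print(get_state()["joint_positions"])
E
```

```text
10.85 [672.31  10.16  81.32] [5.9100e-02 3.1405e+00 2.0000e-04] 0.208 [1.12 3.1  0.54]
[[-0.999, 0.038, 0.001], [0.038, 0.999, 0.0], [-0.001, 0.0, -1.0]]
(array([ 175.33962867,   -0.74172936, -128.77393478]), np.float64(87.84442042857691), np.float64(-0.05557957142309533))
[-7.36381735e-02  7.11475591e-01  1.36259753e+00  2.48326247e-04
  1.06696179e+00 -1.60697942e+00]
```

View pics/l8.png

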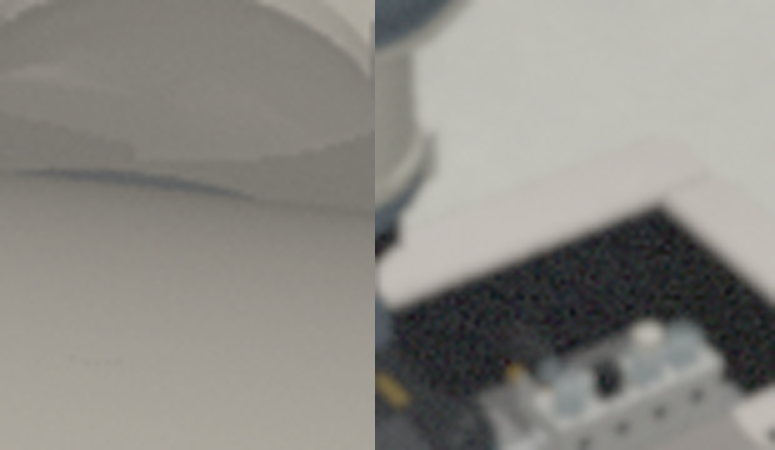

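Call:
carry_out --deltas '[-3,0,0,0,15,-6,0,0,0,15,-9,0,0,0,15,-12,0,0,0,15,-15,0,0,0,15,-18,0,0,0,15,-18,0,0,0,15]'

```text
time_s: 11.82
eef_pos: [690.7, 9.5, 81.1]
tool_rot: [0.059, 3.14, 0.0]
force: [0.3, 2.9, 4.9]
grip_width: 0.214
```

Call:
carry_out --deltas '[-2,0,0,0,15,-4,0,0,0,15,-4,0,0,0,15]'

```text
time_s: 12.2
eef_pos: [694.4, 9.3, 81.1]
tool_rot: [0.059, 3.141, 0.0]
force: [0.2, 3.4, 5.2]
grip_width: 0.21
```

Call:
carry_out --deltas '[-2,0,0,0,15,-2,0,0,0,15,-2,0,0,0,15]'

```text
time_s: 12.58
eef_pos: [696.4, 9.3, 81.1]
tool_rot: [0.059, 3.14, 0.0]
force: [1.7, 4.1, 3.9]
grip_width: 0.205
```

```bash
python3 look.py 9
```

```text
12.575 [696.42   9.27  81.12] [0.0589 3.1403 0.    ] 0.205 [1.74 4.1  3.94]
[[-0.999, 0.037, 0.001], [0.037, 0.999, 0.0], [-0.001, 0.0, -1.0]]
(array([ 199.43583558,   -0.73961739, -129.02575285]), np.float64(87.85200528974137), np.float64(-0.04799471025863511))
```

View pics/l9.png

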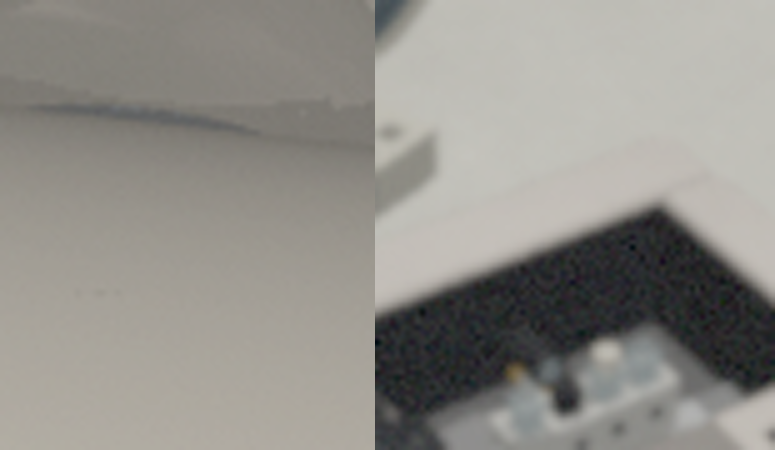

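Call:
carry_out --deltas '[-1,0,0,0,15,-1,0,0,0,15]'

```text
time_s: 12.92
eef_pos: [697.3, 9.2, 81.1]
tool_rot: [0.059, 3.141, 0.0]
force: [1.0, 5.1, 5.7]
grip_width: 0.211
```

Call:
carry_out --deltas '[-1,0,0,0,15,-1,0,0,0,15]'

```text
time_s: 13.18
eef_pos: [698.6, 9.1, 81.1]
tool_rot: [0.059, 3.14, 0.0]
force: [3.8, 4.1, 3.9]
grip_width: 0.211
```

Call:
carry_out --deltas '[-1,0,0,0,15,-1,0,0,0,15]'

```text
time_s: 13.42
eef_pos: [699.6, 9.1, 81.1]
tool_rot: [0.059, 3.14, 0.0]
force: [2.3, 4.1, 3.3]
grip_width: 0.208
```

Call:
carry_out --deltas '[-1,0,0,0,15,-1,0,0,0,15]'

```text
time_s: 13.68
eef_pos: [700.1, 9.1, 81.1]
tool_rot: [-0.059, -3.141, -0.0]
force: [0.7, 4.8, 6.0]
grip_width: 0.207
```

Call:
carry_out --deltas '[-1,0,0,0,15,-1,0,0,0,15]'

```text
time_s: 13.92
eef_pos: [700.5, 9.1, 81.0]
tool_rot: [-0.059, -3.14, -0.0]
force: [-2.6, 4.1, 6.9]
grip_width: 0.208
```

Call:
carry_out --deltas '[-1,0,0,0,15,-1,0,0,0,15]'

```text
time_s: 14.18
eef_pos: [701.0, 9.0, 80.9]
tool_rot: [-0.059, -3.139, -0.0]
force: [-4.5, 3.6, 8.7]
grip_width: 0.208
```

```bash
python3 look.py 10; python3 - <<'E'
from rig import *
import numpy as np
for i in range(4):
    grab_frame("scene");s=get_state();print(s["eef_pos"].round(2),s["force"].round(2))
E
```

```text
14.175 [701.     9.04  80.87] [-5.8900e-02 -3.1387e+00 -1.0000e-04] 0.208 [-4.52  3.59  8.75]
[[-0.999, 0.038, -0.002], [0.038, 0.999, 0.0], [0.002, 0.0, -1.0]]
(array([ 204.42233345,   -0.69241343, -128.6446662 ]), np.float64(87.8498101853898), np.float64(-0.05018981461020644))
[701.02   9.02  80.9 ] [-5.51  3.59  8.91]
[700.97   9.04  80.89] [-4.87  4.3   9.7 ]
[700.99   9.02  80.89] [-5.12  2.87  9.71]
[700.96   9.04  80.88] [-3.65  4.1   9.79]
```

View pics/l10.png

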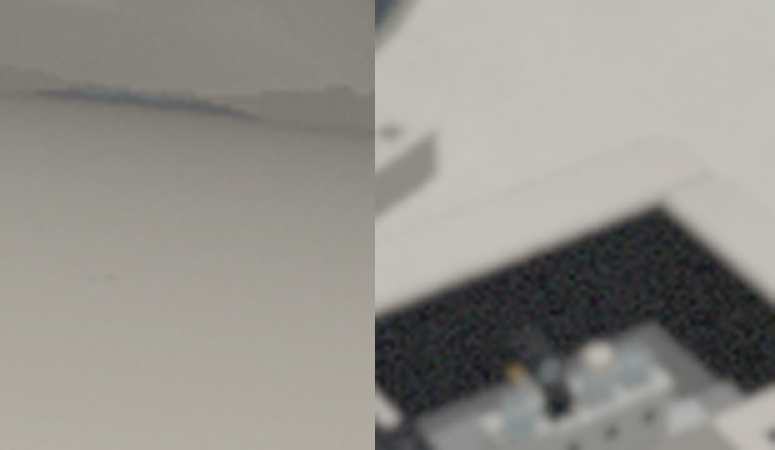

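```bash
python3 - <<'E'
from ov2 import *
for tag in("6","8","10"):
    f=load("scene",tag);g=f["img"].astype(float)
    reg=np.zeros(g.shape[:2],bool);reg[165:188,322:348]=1
    sc=g.mean(2)*reg; vv,uu=np.argwhere(sc>105).T;w=sc[vv,uu]-100
    # warm (stopper)
    u=(uu*w).sum()/w.sum();v=(vv*w).sum()/w.sum();print(tag,u,v,len(uu),onplane(f,u,v,114).round(1))
f=load("scene","10");yaw=np.radians(-2.1);b=(305,158,50,42);k=8
o=[]
for x,y in((501.7,16.1),(523.8,15.1)):
    im=crop(f,*b,k);T=M((x,y),yaw)
    draw(im,f,sq(T,11,0,92,46,13),b[0],b[1],k,(0,255,0));draw(im,f,sq(T,0,0,116,6.2,6.2),b[0],b[1],k,(0,0,255))
    for sgn in(-1,1):
        T0=M((524,15.1),yaw);draw(im,f,[T0((10*np.cos(t),sgn*41,77+10*np.sin(t))) for t in np.linspace(0,6.28,20)],b[0],b[1],k,(0,255,255))
    o.append(im)
cv2.imwrite("pics/s10.png",np.hstack(o))
E
```

```text
6 340.83314794215795 179.13014460511678 21 [497.7  24.2 114. ]
8 341.60433763188735 181.45310668229777 35 [501.4  32.1 114. ]
10 334.5279761904762 183.2375 28 [519.1  27.8 114. ]
```

View pics/s10.png

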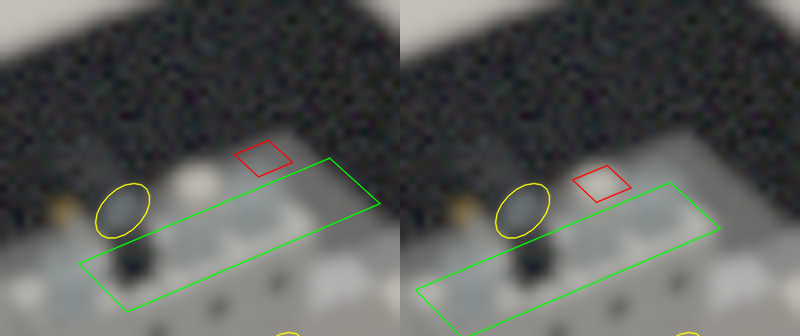

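Call:
carry_out --deltas '[0.8,0,0,0,15,0.8,0,0,0,15,0.8,0,0,0,15,0.8,0,0,0,15]'

```text
time_s: 14.98
eef_pos: [700.6, 9.0, 80.9]
tool_rot: [-0.059, -3.14, -0.0]
force: [-2.9, 3.6, 7.3]
grip_width: 0.212
```

```bash
python3 look.py 11; python3 - <<'E'
from rig import *
from h import *
for i in range(6):
    f=grab_frame("scene");s=get_state();print(s["time_s"],s["eef_pos"].round(2),s["force"].round(2),s["grip_width"])
Q=cloud(f);g=f["img"].astype(float)
m=np.zeros(g.shape[:2],bool);m[174:186,322:337]=1;m&=(g.mean(2)>105)&(g[...,0]-g[...,2]>7)
q=Q[m];print(len(q),np.median(q,0),np.percentile(q[:,2],[10,50,90]))
E
```

```text
14.975 [700.59   9.05  80.92] [-5.9000e-02 -3.1396e+00 -1.0000e-04] 0.212 [-2.93  3.64  7.3 ]
[[-0.999, 0.038, -0.001], [0.038, 0.999, 0.0], [0.001, 0.0, -1.0]]
(array([ 203.8955829 ,   -0.69405   , -128.77820713]), np.float64(87.84855041273208), np.float64(-0.05144958726792481))
15.125 [700.63   9.08  80.97] [-3.51  3.42  7.68] 0.20766545190656227
15.175 [700.64   9.07  80.96] [-3.34  4.08  8.44] 0.207757863106561
15.225 [700.61   9.06  80.95] [-2.84  3.98  6.39] 0.20729779991335204
15.275 [700.62   9.05  80.96] [-2.59  3.18  8.2 ] 0.21195119698921155
15.325 [700.63   9.04  80.95] [-2.4   3.91  7.4 ] 0.2123549475940205
15.375 [700.63   9.06  80.98] [-3.17  4.42  7.73] 0.2123748651003132
12 [525.16702534  14.47827833 115.3649377 ] [113.25505143 115.3649377  116.01764499]
```

Call:
carry_out --deltas '[0.8,0,0,0,15,0.8,0,0,0,15,0.8,0,0,0,15,0.8,0,0,0,15]'

```text
time_s: 15.88
eef_pos: [700.3, 9.1, 81.0]
tool_rot: [-0.059, -3.141, -0.0]
force: [-0.4, 4.0, 6.1]
grip_width: 0.212
```

```bash
python3 look.py 12; python3 - <<'E'
from rig import *
from h import *
for i in range(5):
    f=grab_frame("scene");s=get_state();print(s["time_s"],s["eef_pos"].round(2),s["force"].round(2),s["grip_width"])
Q=cloud(f);g=f["img"].astype(float)
m=np.zeros(g.shape[:2],bool);m[174:186,322:337]=1;m&=(g.mean(2)>105)&(g[...,0]-g[...,2]>7)
q=Q[m];print(len(q),np.median(q,0),np.percentile(q[:,2],[10,50,90]))
E
```

```text
15.875 [700.26   9.08  81.02] [-0.0588 -3.1405 -0.    ] 0.212 [-0.45  4.03  6.05]
[[-0.999, 0.037, -0.0], [0.037, 0.999, 0.0], [0.0, 0.0, -1.0]]
(array([ 203.44019105,   -0.69296625, -128.87930511]), np.float64(87.85347011313316), np.float64(-0.04652988686684978))
16.025 [700.27   9.08  81.04] [0.03 3.24 5.94] 0.21185965695195078
16.075 [700.28   9.06  81.03] [-0.24  4.34  6.13] 0.20697803610469095
16.125 [700.29   9.06  81.03] [-0.27  3.78  7.19] 0.21196629869676192
16.175 [700.26   9.07  81.05] [-0.23  3.91  7.35] 0.20842710945331303
16.225 [700.26   9.08  81.03] [-1.07  3.76  6.05] 0.20934693987913752
16 [524.18522443  15.17600494 114.37200047] [112.36085085 114.37200047 117.09315395]
```

View pics/l12.png

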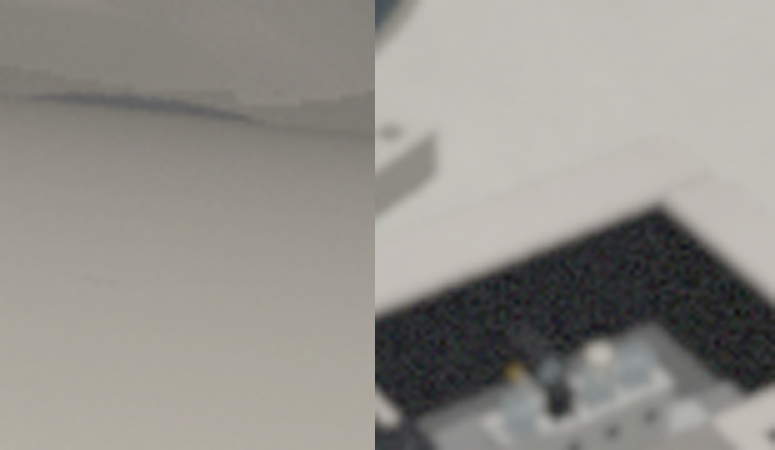

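```bash
python3 -c "
from rig import *
print(finish_job())"
```

```text
the job is handed in; nothing more can be done
None
```

I moved the stoppered cuvette from the rack into the changer's free place and let it go. Then I drew the rod out about 28 mm by its knob and handed the job in still gripping the knob. No verdict was reported.

- **Cuvette seating:** after release, the stopper's top measured about 116 mm above the bench, which matches fully down. The last reading scattered between 112 and 117 mm.
- **Place in the beam:** the stopper was at about (524, 15), against the beam's estimated (523.5–524.5, 15).
- **Ball notch:** the force along the rod went from about +4 N to −5 N as the place passed the beam. I backed off to where it read about 0 N, with the tool at x ≈ 700.3.
- **Grip:** I set 25 N on the knob. The fingers were about 19 mm apart on the 20 mm knob. I had no direct reading of the force on it.
- **Disagreements:** the two cameras differed by about 2 mm in x. I went by the scene camera, which agreed with the arm's own position. An edge fit of the block in the scene image gave no usable result, so I dropped it. About 6–7 N upwards and 4 N sideways stayed on the tool while it held the knob.
- **Other items:** I did not check the open cuvettes, bottle, beaker or case at the end. No move went near the bottle, beaker or case.

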